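Switch off the zone under the green pot with its pop-out knob

TASK

The green pot is done: press the pop-out knob of the zone it stands on so that the knob springs up, turn it anticlockwise all the way to off (pointer at the white dot), and press it back down so that it stays latched in. Each knob serves the zone on its own side; check after each press whether the knob ended up out or in. Leave the other knob as it is and do not shift the cookware or the things beside the hob.

Things in the scene. Friction and masses are not known exactly. Their poses are not given: they have to be found in the camera images.
- hob: Fixed black glass hob, 360 (x) by 520 mm (y), its glass 6 mm above the counter. Origin: centre, at counter height; x to the rear, y left, z up. Zone centres at x = +60, y = +135 (left) and -135 mm (right). Upright knob axes at x = -130, y = +70 (left, serves the left zone) and -70 mm (right, serves the right zone), each in a flat steel ring 51 mm in diameter, 1.5 mm high.
- pot_mid (a point): Closed green enamel pot with a black lid knob and two side loops, 176 mm in diameter, 141 mm high with its lid, 225 mm over the loops. Point on its axis 60 mm above its underside. It stands on one of the two zones.
- pan_mid (a point): Open steel saucepan, 144 mm in diameter, 70 mm high, with a straight black handle that reaches 205 mm from its axis and points to the rear. Point on its axis 35 mm above its underside. It stands on the other zone.
- jar_mid (a point): Small glass jar with a steel twist cap, 52 mm in diameter, 85 mm high, on the counter left of the hob. Point on its axis, half-way up.
- spatula_mid (a point): Bamboo spatula lying flat on the counter right of the hob, 302 mm long, blade 58 mm wide, 9 mm thick. Point on its handle, 4.5 mm up; it reaches 150 mm either way along its x.
- knob_left_top (a point): Centre of the top face of the left knob (+y side of the hob), an upright dark cylinder 42 mm in diameter; a white pointer line runs from the centre of its black top to the edge. Its top is 11 mm above the glass when latched in, 30 mm when popped out, 4.5 mm when pressed to its stop. Site x axis: along the pointer, z up; it rises and turns with the knob.
- knob_left_mark (a point): Point on the left knob's white pointer line, on its top face, 16 mm from the knob's axis. At off it faces the white dot behind the knob (hob +x). The knob can be gripped round its side only when popped out.
- lift_left (a joint): Height of the left knob in m: about 0.001 = latched in, +0.020 = popped out, -0.0055 = stop. Push-push latch: pressing it 3.5 mm or more below latched height (best to the stop), then letting go, frees a latched knob, which springs fully out, or latches one that was fully out; a shorter press changes nothing. Spring: 1.5 N up when out, 3 N when in; 5 N reaches the stop.
- knob_left (a joint): Turn of the left knob in rad: 0 = off, at a firm end stop with the pointer at the white dot; grows clockwise seen from above, so off is reached by turning anticlockwise. Starts at 0.6 to 1.3. Light friction (0.05 N m): it stays where it is left.
- knob_right_top (a point): Centre of the top face of the right knob (-y side of the hob), an upright dark cylinder 42 mm in diameter; a white pointer line runs from the centre of its black top to the edge. Its top is 11 mm above the glass when latched in, 30 mm when popped out, 4.5 mm when pressed to its stop. Site x axis: along the pointer, z up; it rises and turns with the knob.
- knob_right_mark (a point): Point on the right knob's white pointer line, on its top face, 16 mm from the knob's axis. At off it faces the white dot behind the knob (hob +x). The knob can be gripped round its side only when popped out.
- lift_right (a joint): Height of the right knob in m: about 0.001 = latched in, +0.020 = popped out, -0.0055 = stop. Push-push latch: pressing it 3.5 mm or more below latched height (best to the stop), then letting go, frees a latched knob, which springs fully out, or latches one that was fully out; a shorter press changes nothing. Spring: 1.5 N up when out, 3 N when in; 5 N reaches the stop.
- knob_right (a joint): Turn of the right knob in rad: 0 = off, at a firm end stop with the pointer at the white dot; grows clockwise seen from above, so off is reached by turning anticlockwise. Starts at 0.6 to 1.3. Light friction (0.05 N m): it stays where it is left.
Things that resemble listed ones, but are neither listed nor needed, are in the scene too. There is more than one size of the part that bears pot_mid; the job needs the largest.

How it is judged:
By the outcome, as a careful person would: the job done as asked, in the order asked, and still so for the second after the job is handed in, with the robot touching nothing.
It also fails if it takes over 54 s, if anything falls off the work surface, if the arm or the gripper's body presses on something with over 40 N, if the wrist force passes 120 N, or if a joint passes its speed limit or range.

ROBOT

A 6-joint arm with a two-finger parallel gripper is mounted at the origin on the work surface. World frame = base frame: x ahead of the robot, y to its left, z up, the work surface at z = 0. Lengths are in m, angles in rad, forces in N, time in s.
With the tool pointing down it reaches from about 0.325 to 0.9 m from the base axis. Payload 6.1 kg.
Tool frame: the origin (TCP) lies midway between the tips of the shut fingers; the grasp point (between the pads) lies 19 mm behind it; z points along the fingers, y is the line along which they close (so a half turn about z gives the same grasp; the last joint's range is limited). The gripper opens to 85 mm and grips with 20 to 120 N. Pads are 22 mm wide; open, the fingers measure 114 mm over their backs; the gripper's body (76 mm by 85 mm) begins 54 mm behind the grasp point. The pads swing forward as they close: fully open they stand 13 mm farther back than shut.
Start: joints at [1.001, 0.22, 1.526, -0, 1.395, -0.126], TCP at [0.268, 0.564, 0.231] pointing down, gripper open.
Joint ranges: [-2.98, 2.98], [-0.91, 2.08], [0.09, 2.57], [-1.24, 4.39], [0.2, 2.65], [-2.68, 2.68]. Speed limits (rad/s): [2.57, 2.57, 3.01, 3.14, 3.14, 3.14].

INTERFACE

Orientations are given as a unit quaternion [w, x, y, z].
In Python, from workcell import ctrl gives the robot as it stands.
- The arm moves only by the shell command python3 -m jog 'ROWS' [OPENING] [FORCE]. ROWS is JSON, a list of rows, each a list of 6 numbers: the shift along the tool's x, y, z in m, then the turn, a rotation vector about the tool's x, y, z in rad. A call has exactly 10 rows; each row is the pose to reach, as a shift and turn from the pose commanded when the call began, along the tool's axes at that moment; what a row does not reach only later rows make up. A row lasts 1/8 s, in which the tool goes at most 62.5 mm and 10.7 degrees, less where a joint would pass 70% of its speed; a pose out of reach is approached as far as the arm can. A call with a gripper value outside its range is refused whole. OPENING is the finger opening in m, from 0 to 0.0854, set as the call begins (- or left out, the last holds). The fingers move at their own pace and stop on an object; FORCE is the grip in N (left out, the last holds). Time passes only in rows, so rows that repeat a pose let the fingers close, or fill a call up. It gives the time, the measured TCP pose, the force, the opening and the grip force at its end, in the units of the state.
- ctrl.get_state(): the state, without advancing time (a new reading comes with each control period).
- ctrl.camera(name): name is "scene" or "top" or "wrist"; returns (picture, depth): 480x640x3 uint8, red, green, blue; 480x640 float32, m along the optical axis (not along the pixel's ray), 0 where there is no reading.
- ctrl.calibration(name): a dict with "fov_y" (degrees; the focal length in pixels is half the picture's height over the tangent of half this angle, whatever the lens; pixels are square), "cx", "cy" (the principal point, pixels), "R" (3x3) and "t" (3): a world point X has camera coordinates R X + t. Camera axes: x right, y down, z forward; pixel columns grow to the right and rows downward; lengths in m; the calibration is good to about 2 mm. A picture is of the moment at which its call begins: read the wrist's pose just before it. calibration takes no time and is no camera call; for the wrist camera it gives the pose at the moment of the call.
- ctrl.close_job(): hands the job in; it is judged then, once.
Trained networks look in the newest picture that a camera, given by its name, has taken for a name from the list of things; names that differ only in an ending like _2 or _b are one class to them, and where a whole thing is asked for, a point or a joint stands for the part that bears it (a point fixed in the world has none). Each returns a list of dicts, best first, with "score" (0 to 1); they miss things now and then, are a little off and sometimes report something else, mostly with a low value. They report only what shows in the picture. A call takes as long as a camera call. They do not tell look-alikes from the thing itself.
- ctrl.look_for(camera, thing): "rect" ([centre column, centre row, width, height] in pixels, round what is visible of it).
- ctrl.place_of(camera, thing): "point" ([column, row] in pixels: a listed point, or the origin of a listed thing).
The state is a dict: "t": time; "q": joint angles; "dq": joint speeds; "effort": joint torques, N m; "tool_pos": TCP position; "tool_rot": TCP orientation; "ft_force": force on the tool from outside, world axes, zero at the start; "torque": the same for the moment, N m; "opening": finger opening in m; "gripper_force": force on a finger pad.
Only numpy, scipy, OpenCV 4.12 (cv2) and the standard library are available. Lean on these libraries where they do the work, as an engineer would, in place of code of your own. Each camera call takes 0.05 s, during which the arm holds its last target. There are 200 camera calls.

## Working session

There is one attempt and no reset: what is moved stays moved. The work goes in short steps, Python scripts to look and compute and a shell command to move; the robot and the scene stay as the last step left them, time stands still between calls to the robot, and variables do not carry over. Pictures are saved under pics/ and viewed, at most 10 in all, crops included, and the job is handed in when it is done.

```bash
ls; mkdir -p pics; cat > h.py <<'E'
import numpy as np, cv2
from workcell import ctrl
def snap(cam,fn=None):
    c=ctrl.calibration(cam); im,d=ctrl.camera(cam)
    if fn: cv2.imwrite('pics/'+fn,im[:,:,::-1])
    return im,d,c
def ray(c,u,v):
    f=240/np.tan(np.radians(c['fov_y']/2)); R=np.array(c['R']); t=np.array(c['t'])
    return -R.T@t, R.T@np.array([(u-c['cx'])/f,(v-c['cy'])/f,1])
def atz(c,u,v,z):
    o,r=ray(c,u,v); return o+r*(z-o[2])/r[2]
def atd(c,d,u,v):
    o,r=ray(c,u,v); u,v=int(round(u)),int(round(v)); p=d[v-2:v+3,u-2:u+3]; p=p[p>0]
    return o+r*np.median(p) if len(p) else None
def proj(c,X):
    f=240/np.tan(np.radians(c['fov_y']/2)); p=np.array(c['R'])@X+c['t']; return f*p[0]/p[2]+c['cx'],f*p[1]/p[2]+c['cy']
E
python3 - <<'E'
from h import *
np.set_printoptions(precision=4,suppress=True)
for cam in['top','scene']:
    im,d,c=snap(cam,cam+'0.png')
    for n in['pot_mid','pan_mid','knob_left_top','knob_left_mark','knob_right_top','knob_right_mark','jar_mid','hob']:
        for r in ctrl.place_of(cam,n)[:3]:
            print(cam,n,np.round(r['score'],2),np.round(r['point'],1),atd(c,d,*r['point']))
s=ctrl.get_state();print(s['t'],s['tool_pos'],s['tool_rot'],s['ft_force'])
E
```

```text
pics
top pot_mid 0.73 [308.1 293.3] [0.3461 0.0092 0.0934]
top pot_mid 0.61 [504.6 254. ] [ 0.4613 -0.5617  0.0857]
top pan_mid 0.57 [305.5 171.5] [0.7157 0.023  0.0102]
top knob_left_top 0.55 [306.1 236.2] [0.5151 0.0197 0.0172]
top knob_left_mark 0.62 [310.6 233.6] [0.5231 0.0061 0.016 ]
top knob_right_top 0.44 [349.9 249.2] [ 0.4757 -0.1141  0.0179]
top knob_right_mark 0.65 [352.  244.7] [ 0.4895 -0.1205  0.0165]
top jar_mid 0.63 [229.  183.6] [0.6668 0.2448 0.0852]
scene pot_mid 0.86 [318.6 208.8] [0.3893 0.0027 0.0735]
scene pot_mid 0.57 [194.5 246.3] [ 0.4524 -0.3866  0.0097]
scene pan_mid 0.73 [334.4 295.2] [0.6834 0.0189 0.0129]
scene knob_left_top 0.46 [328.4 251.5] [0.5234 0.0194 0.0199]
scene knob_left_mark 0.7 [327. 255.] [0.5348 0.014  0.0173]
scene knob_left_mark 0.51 [196.  245.2] [ 0.4472 -0.3826  0.0088]
scene knob_left_mark 0.48 [281.3 245.9] [ 0.4873 -0.1203  0.0209]
scene knob_right_top 0.69 [285.8 244.5] [ 0.4803 -0.1064  0.0184]
scene knob_right_mark 0.61 [278.3 248.8] [ 0.4934 -0.1299  0.0154]
scene jar_mid 0.78 [417.  278.8] [0.6984 0.2379 0.0764]
scene jar_mid 0.54 [294.6 282.5] [ 0.6232 -0.0882  0.0075]
scene hob 0.74 [295.6 281.9] [ 0.6222 -0.0852  0.0086]
0.9 [0.2684 0.5645 0.2313] [0.     0.2201 0.9755 0.    ] [ 0.3028 -0.3775 -0.1319]
```

View pics/top0.png

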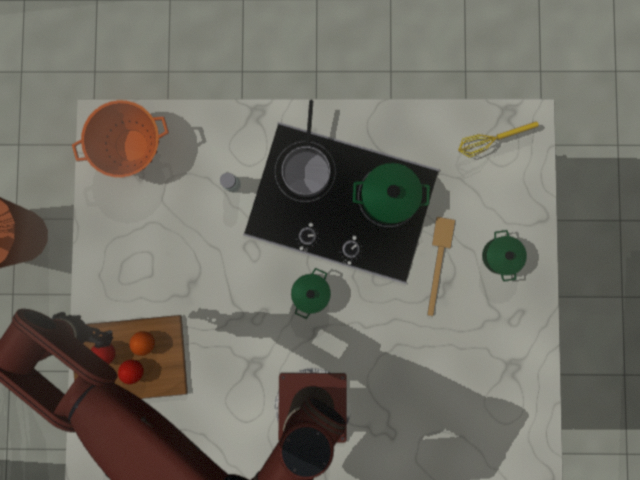

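View pics/scene0.png

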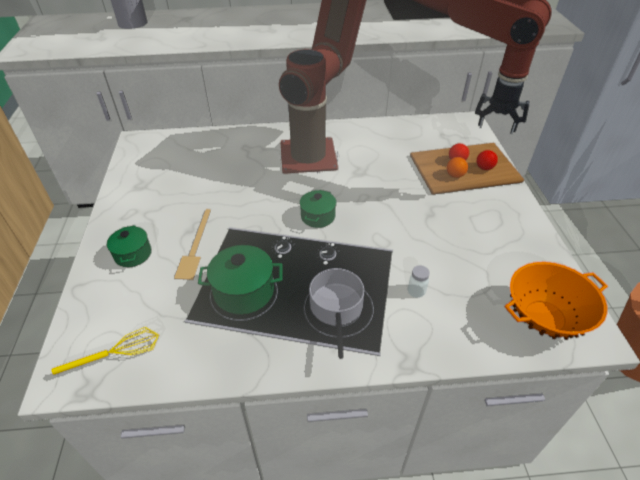

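The full-size green pot stands on the right zone, at (392,192) in the top view; the saucepan is on the left zone at (306,171). That makes it the right knob, at (351,249), roughly world (0.48, -0.113). Two smaller green pots off the hob are decoys. I'll move above the knob with the fingers shut.

```bash
python3 -m jog '[[-0.048,-0.052,0,0,0,0.18],[-0.096,-0.104,0,0,0,0.36],[-0.145,-0.156,0,0,0,0.54],[-0.193,-0.208,0,0,0,0.72],[-0.241,-0.26,0,0,0,0.9],[-0.289,-0.312,0,0,0,1.08],[-0.337,-0.364,0,0,0,1.26],[-0.386,-0.416,0,0,0,1.44],[-0.434,-0.468,0,0,0,1.62],[-0.482,-0.52,0,0,0,1.8]]' 0 40
python3 -m jog '[[0,0,0.02,0,0,0.1],[0,0,0.04,0,0,0.2],[0,0,0.06,0,0,0.2],[0,0,0.06,0,0,0.2],[0,0,0.06,0,0,0.2],[0,0,0.06,0,0,0.2],[0,0,0.06,0,0,0.2],[0,0,0.06,0,0,0.2],[0,0,0.06,0,0,0.2],[0,0,0.06,0,0,0.2]]'
cat > m.py <<'E'
from h import *
import sys
np.set_printoptions(precision=4,suppress=True)
im,d,c=snap('wrist',sys.argv[1])
for n in['knob_right_top','knob_right_mark']:
    for r in ctrl.place_of('wrist',n)[:3]:
        p=atd(c,d,*r['point']); print(n,np.round(r['score'],2),np.round(r['point'],1),p,atz(c,*r['point'],0.017))
s=ctrl.get_state();print(s['t'],s['q'],s['tool_pos'],s['tool_rot'],s['ft_force'],s['opening'])
E
python3 m.py w1.png
```

```text
t: 2.15
tool_pos: [0.4558, -0.0341, 0.2318]
tool_rot: [0.0, 0.902, 0.431, 0.001]
ft_force: [0.4, 0.1, 0.8]
opening: -0.0001
gripper_force: 0.0
t: 3.4
tool_pos: [0.4553, -0.0319, 0.1713]
tool_rot: [-0.0, 0.94, 0.342, 0.0]
ft_force: [0.6, 0.1, -0.1]
opening: -0.0002
gripper_force: 0.0
knob_right_top 0.86 [422.6 254.2] [ 0.477  -0.1142  0.0168] [ 0.477  -0.1141  0.017 ]
knob_right_mark 0.86 [443.2 255.8] [ 0.4866 -0.1276  0.0171] [ 0.4865 -0.1277  0.017 ]
3.55 [-0.2431 -0.1401  2.014  -0.      1.2678  0.6299] [ 0.4553 -0.0319  0.1713] [-0.      0.9398  0.3419 -0.    ] [-0.2223 -0.8021 -0.1991] 0.0003976555806859167
```

View pics/w1.png

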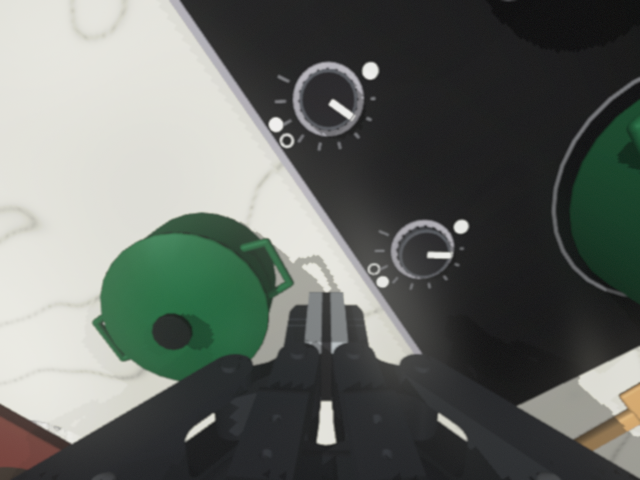

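Wrist view: right knob centre at (423,254), latched (top at z = 0.017). The pointer is to the right, and the white dot at (461,227) is about 39° anticlockwise of it. Next I'll move over it and press with the shut fingertips.

```bash
python3 -m jog '[[-0.018,0.038,0.02,0,0,0],[-0.036,0.077,0.04,0,0,0],[-0.036,0.077,0.08,0,0,0],[-0.036,0.077,0.11,0,0,0],[-0.036,0.077,0.13,0,0,0],[-0.036,0.077,0.141,0,0,0],[-0.036,0.077,0.141,0,0,0],[-0.036,0.077,0.141,0,0,0],[-0.036,0.077,0.141,0,0,0],[-0.036,0.077,0.141,0,0,0]]'
python3 -m jog '[[0,0,0.004,0,0,0],[0,0,0.008,0,0,0],[0,0,0.011,0,0,0],[0,0,0.014,0,0,0],[0,0,0.016,0,0,0],[0,0,0.018,0,0,0],[0,0,0.0195,0,0,0],[0,0,0.020,0,0,0],[0,0,0.020,0,0,0],[0,0,0.020,0,0,0]]'
```

```text
t: 4.8
tool_pos: [0.4777, -0.1142, 0.031]
tool_rot: [0.0, 0.94, 0.342, 0.0]
ft_force: [-0.2, 0.9, -0.2]
opening: 0.0002
gripper_force: 0.0
t: 6.05
tool_pos: [0.4771, -0.1141, 0.0105]
tool_rot: [-0.0, 0.94, 0.342, -0.0]
ft_force: [-2.8, 1.2, 5.3]
opening: 0.0001
gripper_force: 2.6
```

```bash
python3 -m jog '[[0,0,0.001,0,0,0],[0,0,0.001,0,0,0],[0,0,-0.005,0,0,0],[0,0,-0.015,0,0,0],[0,0,-0.03,0,0,0],[0,0,-0.05,0,0,0],[0,0,-0.075,0,0,0],[0.04,0,-0.1,0,0,0],[0.04,0,-0.1,0,0,0],[0.04,0,-0.1,0,0,0]]'
python3 m.py w2.png
```

```text
t: 7.3
tool_pos: [0.5075, -0.0883, 0.1103]
tool_rot: [0.0, 0.94, 0.342, -0.0]
ft_force: [-0.4, 0.2, 0.4]
opening: 0.0001
gripper_force: 0.0
knob_right_mark 0.78 [350.6 309. ] [ 0.5187 -0.0909  0.12  ] [ 0.4789 -0.1336  0.017 ]
7.45 [-0.3262  0.0831  1.9221 -0.0002  1.1385  0.5474] [ 0.5066 -0.0885  0.1093] [-0.0006  0.9398  0.3416 -0.0009] [-0.2126 -0.4193  0.2369] -0.00024605390640254117
```

View pics/w2.png

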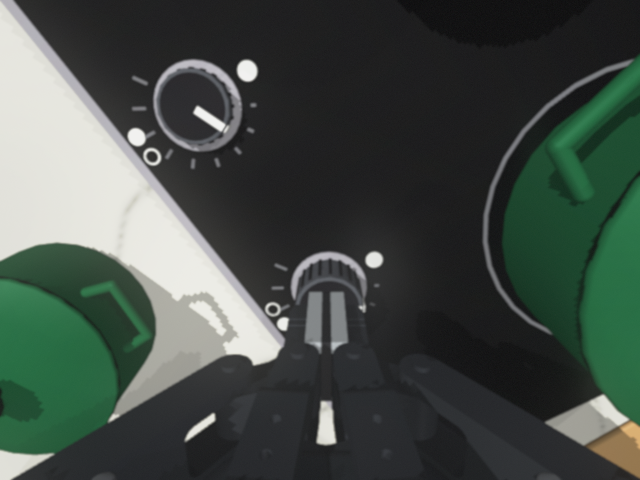

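The knob is now popped out: its side shows at (328,275), partly under the fingers. I'll open, descend round it and grip.

```bash
python3 -m jog '[[-0.02,0,0,0,0,0],[-0.04,0,0,0,0,0],[-0.04,0,0.015,0,0,0],[-0.04,0,0.04,0,0,0],[-0.04,0,0.06,0,0,0],[-0.04,0,0.075,0,0,0],[-0.04,0,0.085,0,0,0],[-0.04,0,0.093,0,0,0],[-0.04,0,0.0965,0,0,0],[-0.04,0,0.0965,0,0,0]]' 0.075 25
python3 -m jog '[[0,0,0,0,0,0],[0,0,0,0,0,0],[0,0,0,0,0,0],[0,0,0,0,0,0],[0,0,0,0,0,0],[0,0,0,0,0,0],[0,0,0,0,0,0],[0,0,0,0,0,0],[0,0,0,0,0,0],[0,0,0,0,0,0]]' 0.03 25
```

```text
t: 8.7
tool_pos: [0.4773, -0.1141, 0.0139]
tool_rot: [0.0, 0.94, 0.342, 0.0]
ft_force: [0.0, -0.6, -0.5]
opening: 0.0746
gripper_force: 0.0
t: 9.95
tool_pos: [0.4785, -0.1151, 0.0147]
tool_rot: [0.001, 0.94, 0.342, 0.001]
ft_force: [2.3, -4.4, 1.3]
opening: 0.0407
gripper_force: 28.5
```

```bash
python3 -m jog '[[0,0,0,0,0,-0.1],[0,0,0,0,0,-0.2],[0,0,0,0,0,-0.3],[0,0,0,0,0,-0.4],[0,0,0,0,0,-0.5],[0,0,0,0,0,-0.6],[0,0,0,0,0,-0.66],[0,0,0,0,0,-0.7],[0,0,0,0,0,-0.74],[0,0,0,0,0,-0.74]]'
python3 -c "
from h import *
s=ctrl.get_state();print(s['t'],s['torque'],s['ft_force'],s['q'])"
```

```text
t: 11.2
tool_pos: [0.4785, -0.1141, 0.0145]
tool_rot: [0.001, 0.753, 0.658, 0.001]
ft_force: [4.7, -0.0, 0.9]
opening: 0.0413
gripper_force: 28.4
11.2 [ 0.01645965 -0.78485743 -0.73411333] [ 4.74160567 -0.04315507  0.93495834] [-3.95439206e-01  1.83548505e-01  2.02304304e+00  1.54208864e-03
  9.32419464e-01 -2.61318382e-01]
```

A wrist torque of -0.73 N m shows the knob is against its end stop. I'll release, rise and check.

```bash
python3 -m jog '[[0,0,0,0,0,0.04],[0,0,0,0,0,0.04],[0,0,0,0,0,0.04],[0,0,0,0,0,0.04],[0,0,-0.02,0,0,0.04],[0,0,-0.05,0,0,0.04],[0,0,-0.09,0,0,0.04],[0.05,0,-0.14,0,0,0.04],[0.08,0,-0.16,0,0,0.04],[0.08,0,-0.16,0,0,0.04]]' 0.07
sed -i 's/0\.017)/0.036)/' m.py
python3 m.py w3.png
```

```text
t: 12.45
tool_pos: [0.4896, -0.0333, 0.1765]
tool_rot: [0.002, 0.764, 0.645, 0.002]
ft_force: [-0.9, -0.3, -0.5]
opening: 0.0701
gripper_force: 0.0
knob_right_mark 0.92 [344.8 314.3] [ 0.491  -0.1171  0.0358] [ 0.491 -0.117  0.036]
12.6 [-0.2332 -0.0578  1.9354 -0.0005  1.2657 -0.0604] [ 0.487  -0.0351  0.1728] [-0.0005  0.7655  0.6435 -0.0007] [ 0.1507  0.1802 -0.0563] 0.07022408688875376
```

View pics/w3.png

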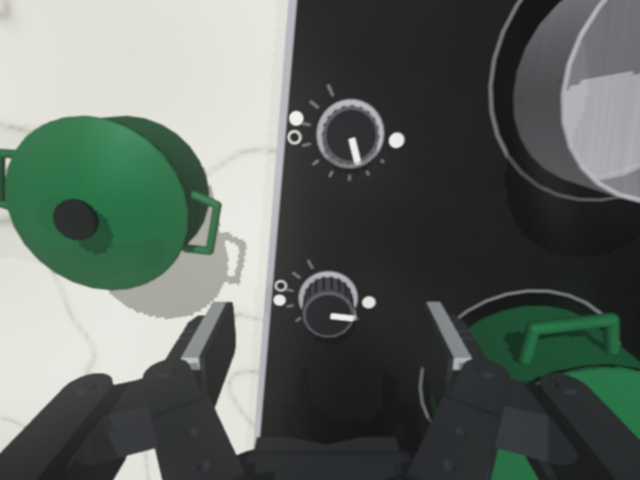

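The knob is out, with its pointer (331,316)→(356,318) parallel to the direction of the dot at (369,302). I'll check that numerically.

```bash
python3 - <<'E'
from h import *
c=ctrl.calibration('wrist'); im=cv2.imread('pics/w3.png'); g=im.min(2)
def blob(u0,u1,v0,v1,z):
    m=g[v0:v1,u0:u1]>140; v,u=np.nonzero(m); P=np.array([atz(c,a+u0,b+v0,z)[:2] for a,b in zip(u,v)]); return P
D1=blob(385,410,130,150,.006).mean(0);D2=blob(358,380,292,312,.006).mean(0)
h=D1-D2; hx=np.array([h[1],-h[0]]); print('dots',D1,D2,np.linalg.norm(h),'hobx',np.degrees(np.arctan2(hx[1],hx[0])))
P=blob(322,358,308,328,.036); w=np.linalg.svd(P-P.mean(0))[2][0]; w*=np.sign(w[0])
print(len(P),'pointer',np.degrees(np.arctan2(w[1],w[0])))
hx/=np.linalg.norm(hx); print('axis est',(D1+D2)/2-hx*0.033-h/2)
E
```

```text
dots [0.54764237 0.00679858] [ 0.5079441 -0.1251639] 0.13780438188113772 hobx -16.74286172734378
158 pointer -15.64281684613475
axis est [ 0.47634306 -0.11565736]
```

```bash
python3 -m jog '[[-0.03,0,0,0,0,0],[-0.06,0.003,0,0,0,0],[-0.08,0.003,0,0,0,0],[-0.08,0.003,0.02,0,0,0],[-0.08,0.003,0.05,0,0,0],[-0.08,0.003,0.08,0,0,0],[-0.08,0.003,0.105,0,0,0],[-0.08,0.003,0.12,0,0,0],[-0.08,0.003,0.12,0,0,0],[-0.08,0.003,0.12,0,0,0]]' 0
```

```text
t: 13.85
tool_pos: [0.4775, -0.1146, 0.0545]
tool_rot: [0.0, 0.766, 0.643, 0.0]
ft_force: [0.3, -0.5, -0.1]
opening: -0.0002
gripper_force: 0.0
```

```bash
python3 -m jog '[[0,0,0.006,0,0,0],[0,0,0.012,0,0,0],[0,0,0.018,0,0,0],[0,0,0.023,0,0,0],[0,0,0.028,0,0,0],[0,0,0.033,0,0,0],[0,0,0.038,0,0,0],[0,0,0.042,0,0,0],[0,0,0.0435,0,0,0],[0,0,0.0435,0,0,0]]'
python3 -c "
from h import *
s=ctrl.get_state();print(s['tool_pos'],s['ft_force'])"
```

```text
t: 15.1
tool_pos: [0.4772, -0.1141, 0.0105]
tool_rot: [0.0, 0.766, 0.643, 0.0]
ft_force: [-0.9, 1.0, 5.0]
opening: -0.0001
gripper_force: 2.8
[ 0.47716531 -0.11409933  0.01047205] [-0.9462781   0.98509422  5.02199644]
```

```bash
python3 -m jog '[[0,0,0.001,0,0,0],[0,0,0.001,0,0,0],[0,0,-0.005,0,0,0],[0,0,-0.015,0,0,0],[0,0,-0.03,0,0,0],[0,0,-0.06,0,0,0],[0.02,0,-0.1,0,0,0],[0.05,0,-0.14,0,0,0],[0.08,0,-0.16,0,0,0],[0.08,0,-0.16,0,0,0]]'
python3 m.py w4.png
```

```text
t: 16.35
tool_pos: [0.4924, -0.0343, 0.1732]
tool_rot: [0.002, 0.765, 0.644, 0.002]
ft_force: [-0.1, 0.4, 0.7]
opening: 0.0
gripper_force: 0.0
knob_right_top 0.68 [327.6 304.4] [ 0.4947 -0.0239  0.1861] [ 0.482 -0.105  0.036]
knob_right_top 0.63 [351.7 155.3] [0.5188 0.0034 0.0168] [0.5179 0.0061 0.036 ]
knob_right_mark 0.81 [343.  304.8] [ 0.5001 -0.0249  0.1862] [ 0.4938 -0.1075  0.036 ]
16.5 [-0.233  -0.0471  1.9314 -0.0005  1.2585 -0.06  ] [ 0.49   -0.0357  0.1696] [-0.0003  0.7655  0.6434 -0.0006] [-0.4486 -0.4003 -0.4465] -0.0002762117927598562
```

View pics/w4.png

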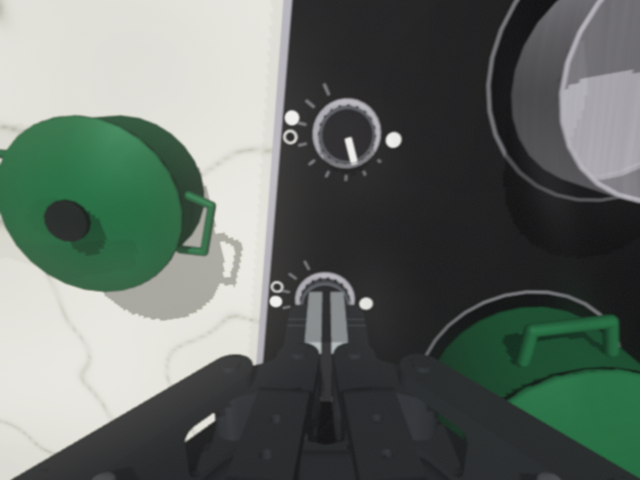

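The fingers hide most of the knob at (325,300), so I'll shift farther away for a clear look. It seems to be down.

```bash
python3 -m jog '[[0.02,0,-0.01,0,0,0],[0.04,0,-0.02,0,0,0],[0.06,0,-0.03,0,0,0],[0.07,0,-0.03,0,0,0],[0.07,0,-0.03,0,0,0],[0.07,0,-0.03,0,0,0],[0.07,0,-0.03,0,0,0],[0.07,0,-0.03,0,0,0],[0.07,0,-0.03,0,0,0],[0.07,0,-0.03,0,0,0]]'
sed -i 's/0\.036)/0.017)/' m.py
python3 m.py w5.png
```

```text
t: 17.75
tool_pos: [0.5028, 0.0336, 0.2003]
tool_rot: [0.0, 0.766, 0.643, 0.0]
ft_force: [0.3, 0.3, 0.2]
opening: -0.0002
gripper_force: 0.0
knob_right_mark 0.52 [351.3 231.6] [0.5194 0.0034 0.0168] [0.5194 0.0035 0.017 ]
17.9 [-0.0897 -0.047   1.8711 -0.      1.3174  0.0832] [0.5028 0.0337 0.2004] [0.0001 0.7655 0.6434 0.    ] [ 0.7311 -0.1289  0.8069] -8.542310583257083e-05
```

View pics/w5.png

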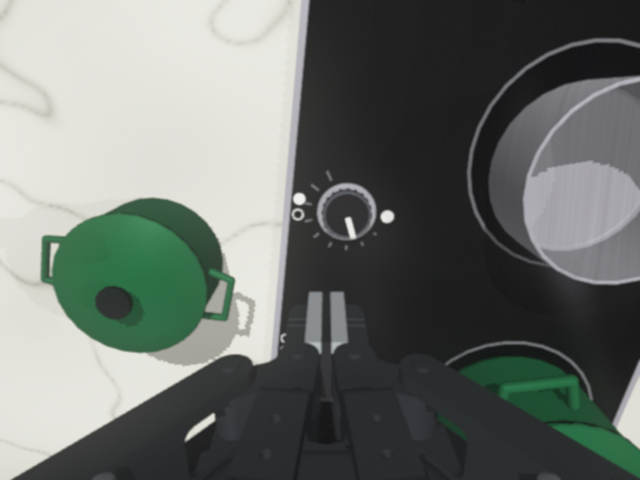

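That was the wrong direction: the knob is now hidden under the fingers, with only the left knob at (346,213) visible. I'll move to the other side (tool -x).

```bash
python3 -m jog '[[-0.03,0,0,0,0,0],[-0.06,0,0,0,0,0],[-0.09,0,0,0,0,0],[-0.12,0,0,0,0,0],[-0.15,0,0,0,0,0],[-0.18,0,0,0,0,0],[-0.2,0,0,0,0,0],[-0.2,0,0,0,0,0],[-0.2,0,0,0,0,0],[-0.2,0,0,0,0,0]]'
python3 m.py w6.png; python3 -c "
from h import *
c=ctrl.calibration('wrist');print(proj(c,np.array([.477,-.114,.017])))"
```

```text
t: 19.15
tool_pos: [0.4685, -0.1626, 0.2003]
tool_rot: [-0.0, 0.765, 0.644, 0.0]
ft_force: [-0.1, 0.3, -0.1]
opening: 0.0002
gripper_force: 0.0
knob_right_top 0.63 [326.8 139. ] [ 0.4777 -0.1126  0.0167] [ 0.4777 -0.1125  0.017 ]
knob_right_mark 0.74 [347.5 144.1] [ 0.4933 -0.1193  0.0168] [ 0.4933 -0.1193  0.017 ]
19.3 [-0.4936 -0.0669  1.8902  0.      1.3183 -0.3215] [ 0.4686 -0.1628  0.2003] [0.     0.7653 0.6437 0.    ] [ 0.307  -0.5387  0.2679] -6.000834508558051e-05
(np.float64(326.13254676573155), np.float64(140.74001997157706))
```

View pics/w6.png

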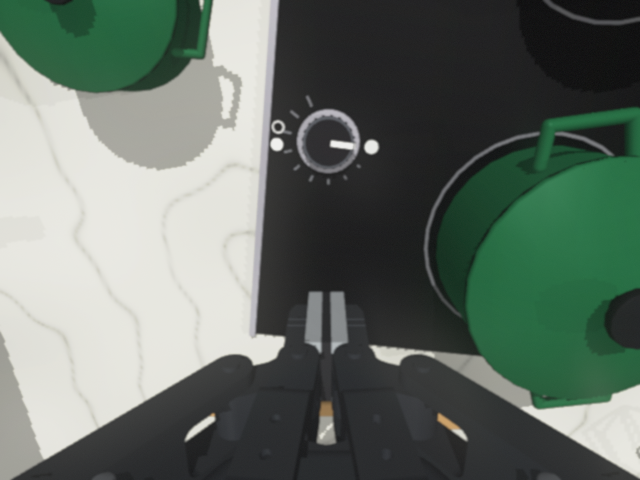

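The right knob at (328,141) is latched in (top at z = 0.0167), with its pointer facing the white dot at (371,147). The left knob is unchanged and the robot touches nothing, so I'm handing in.

```bash
python3 -c "
from workcell import ctrl
print(ctrl.close_job())"
```

```text
the job is handed in; nothing more can be done
None
```

The right knob, which serves the green pot's zone, was popped out, turned anticlockwise to off and latched back in; the last picture shows it down with its pointer at the white dot, and the job was handed in at about 19 s.

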